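Run a solenoid coil into the coil tester and hold it at the click

TASK

Check the tall coil for shorted turns: slide the taller of the two wound coils straight up off its spindle on the coil stand and seat it fully down over the core pin of the tester's shuttle while the shuttle is still out in front of the test head. Then take the shuttle by its knob, slide it into the test head until you feel its spring ball drop into the notch of the rail, and finish like that, still gripping the knob with the shuttle held at the notch, so that I can take the reading. Leave the short coil on its spindle and do not shift the other things on the bench.

Things in the scene. Friction and masses are not known exactly. Their poses are not given: they have to be found in the camera images.
- tall_coil: the taller solenoid coil: round bobbin with black end flanges of 44 mm diameter and a copper winding almost flush with them, 36 mm tall, bore 18 mm, about 130 g; two brass terminals stand 6 mm up from the top flange 14.5 mm off the axis (inside the 44 mm outline). Origin: centre of its underside, z up along the bore. Its yaw does not matter. It starts on one of the two spindles of the coil stand
- short_coil: the shorter coil, same diameter and bore but only 22 mm tall; on the other spindle of the stand. Origin: centre of its underside. To be left alone
- coil_stand: fixed steel coil stand: foot 160 mm (its x) by 62 mm (its y) by 10 mm high with two upright spindles of 14 mm diameter at x = -40 and +40 mm, their tips 60 mm above the bench. Coils rest with their undersides 11 mm above the bench. Origin: centre of its underside, on the bench. The fingers fit best when they close along its y, across the line of the spindles
- coil_tester: fixed coil tester: aluminium base 110 mm (its x) by 350 mm (its y), a steel rail along y, and at its -y end the test head, a grey arch over the rail (98 mm wide, 60 mm deep along y, 101 mm high, opening 66 mm wide and 79 mm high above the bench). Origin: on the bench, about the middle of the base; the rail runs along its y, and the shuttle travels along its -y into the head
- shuttle (a joint): travel of the shuttle towards the test head (the tester's -y), m: 0 = out at the rear stop, 0.110 = ball in the notch and pin amid the head, 0.130 = far stop. Starts at 0 to 0.02. It slides with about 2 N; in the last 3 to 4 mm before the notch the ball pulls it ahead with up to 4 N, at the notch the pull dies away, and about 7 N push it on out of the notch
- core_pin (a point): seat of the core pin on the shuttle: centre of the white seat disc on which a coil's underside rests, 29 mm above the bench. The steel pin of 14 mm diameter stands 31 mm up from here, its top 10 mm tapered to 6 mm. The shuttle's plate round it is 27 mm above the bench, 50 mm wide, and reaches 25 mm from the pin's axis towards the head
- knob (a point): centre of the top of the shuttle's black round knob, 65 mm above the bench: 26 mm diameter, 29 mm tall, on a thin stem; it stands 110 mm from the core pin on the side away from the head. The knob does not turn or lift
- plunger (a point): tip of the spring ball on the shuttle, on the front (-x) face of the rail, 14 mm above the bench; the brass plunger body sticks out there at the front of the shuttle
- notch (a point): the one notch, 7 mm wide, in the front (-x) face of the rail, 14 mm above the bench; a thin dark line is scribed on the base beside it. When the ball is in it, the plunger point is here
- detent_ball (a joint): how far the spring ball stands out, m: about 0.0007 while it runs on the plain rail, 0.0018 when it sits in the notch
- carb_air_horn: carburettor top casting, 81x77x50 mm, loose on the bench behind the work; leave it
- bowl_casting: carburettor body casting, 75x96x34 mm, loose behind the work; leave it
- parts_jar: jar with a black lid, 54 mm diameter, 78 mm tall, loose to the left of the coil stand; leave it
Things that resemble listed ones, but are neither listed nor needed, are in the scene too. Leave any green or purple look-alike of the tall_coil alone.

How it is judged:
On the way, in this order (a step that is already met when the one before it is completed fails the run):
1. the tall coil is lifted clear off its spindle (height (world z) of tall_coil above 0.061 m), for 0.1 s.
2. the tall coil is seated on the core pin with the shuttle still out in front of the head (travel under 40 mm) (horizontal distance between tall_coil and core_pin below 0.005 m and z of tall_coil in the frame of core_pin below 0.003 m and angle between tall_coil's own z axis and vertical below 0.08 rad and contact force between the fingers and tall_coil below 0.1 N and value of joint shuttle below 0.04 m), for 0.2 s.
3. the shuttle stands at the notch with the ball in it (value of joint shuttle between 0.1075 and 0.1125 m and value of joint detent_ball above 0.0012 m), for 0.2 s.
At the end, for the whole second after the job is handed in: fingers grip the knob (over 2 N, TCP within 15 mm of its axis, at most 12 mm over its top), shuttle within 2.5 mm of the notch and its ball out by over 1.2 mm, tall coil at rest on the pin (5 mm off axis, 3 mm off the seat, 0.08 rad tilt at most), untouched by the robot; short coil moved under 8 mm (all of step 3 and contact force between the fingers and shuttle above 2 N and horizontal distance between the grasp point and knob below 0.015 m and z of the grasp point in the frame of knob below 0.012 m and horizontal distance between tall_coil and core_pin below 0.005 m and z of tall_coil in the frame of core_pin below 0.003 m and angle between tall_coil's own z axis and vertical below 0.08 rad and contact force between the arm and tall_coil below 0.1 N and distance of short_coil from where it was at the start of the episode below 0.008 m and linear speed of tall_coil below 0.02 m/s); the arm keeps its last pose, push and grip.
It fails at once if the short coil is disturbed (distance of short_coil from where it was at the start of the episode above 0.012 m).
It fails at once if something else on the bench is shifted by more than 20 mm (distance of any of carb_air_horn, bowl_casting, parts_jar from where it was at the start of the episode above 0.02 m).
It also fails if it takes over 69 s, if anything falls off the work surface, if the arm or the gripper's body presses on something with over 40 N, if the wrist force passes 120 N, or if a joint passes its speed limit or range.

ROBOT

A 6-joint arm with a two-finger parallel gripper is mounted at the origin on a cart in front of the work surface, level with it; the furniture and walls round the work are solid. World frame = base frame: x ahead of the robot, y to its left, z up, the work surface at z = 0. Lengths are in m, angles in rad, forces in N, time in s.
With the tool pointing down it reaches from about 0.375 to 0.975 m from the base axis. Payload 3.8 kg.
Tool frame: the origin (TCP) lies between the finger pads, 19 mm behind the fingertips; this is the grasp point; z points along the fingers, y is the line along which they close (so a half turn about z gives the same grasp; the last joint's range is limited). The gripper opens to 88 mm and grips with 3 to 60 N. Pads are 18 mm wide; open, the fingers measure 123 mm over their backs; the gripper's body (75 mm by 187 mm) begins 45 mm behind the grasp point.
Start: joints at [1.111, 0.264, 1.604, -0, 1.274, -0.037], TCP at [0.277, 0.616, 0.257] pointing down, gripper open.
Joint ranges: [-2.63, 2.63], [-0.94, 2.18], [0.31, 2.57], [-1.31, 4.45], [0, 2.66], [-2.55, 2.55]. Speed limits (rad/s): [2.57, 2.57, 3.14, 3.14, 3.14, 3.14].

INTERFACE

Orientations are given as [roll, pitch, yaw] about the fixed x, y, z axes, in that order (R = Rz(yaw) Ry(pitch) Rx(roll)).
In Python, from bench import manip, grab_frame, camera_params gives the robot as it stands. The module is installed in compiled form; this text tells all that it offers.
- The arm moves only by the tool drive_tool, never from a script. Its argument "plan" is a list of rows, each a list of 4 numbers: the shift along the world's x, y, z in mm, then the turn about the world's z in degrees. A call has 1 to 20 rows; each row is the pose to reach, as a shift and turn from the pose commanded when the call began; what a row does not reach only later rows make up. A row lasts 1/12 s, in which the tool goes at most 41.7 mm and 7.16 degrees, less where a joint would pass 70% of its speed; a pose out of reach is approached as far as the arm can. A call with a gripper value outside its range is refused whole. "gripper" is the finger opening in mm, from 0 to 88.1, set as the call begins (left out, the last holds). The fingers move at their own pace and stop on an object; "force" is the grip in N (left out, the last holds). Time passes only in rows, so rows that repeat a pose let the fingers close. It gives the time, the measured TCP pose, the force, the opening and the grip force at its end, in the units of the state.
- manip.get_obs(): the state, without advancing time (a new reading comes with each control period).
- grab_frame(name): name is "scene" or "top" or "wrist"; returns the picture (480x640x3 uint8, blue, green, red); there is no depth.
- camera_params(name): a dict with "mtx" (3x3 intrinsics, pixels), "k1" (the pictures are not rectified: a ray, as slopes to the right and down, at radius r is drawn at 1 + k1 r^2 times it, then the intrinsics apply), "origin" and "rotation" of the camera in the world. Camera axes: x right, y down, z forward; pixel columns grow to the right and rows downward; lengths in m; the calibration is good to about 2 mm. A picture is of the moment at which its call begins: read the wrist's pose just before it. camera_params takes no time and is no camera call; for the wrist camera it gives the pose at the moment of the call.
- manip.sign_off(): hands the job in; it is judged then, once.
The state is a dict: "clock": time; "joint_positions": joint angles; "joint_vel": joint speeds; "joint_torque": joint torques, N m; "eef_pos": TCP position; "eef_rot": TCP orientation; "wrist_force": force on the tool from outside, world axes, zero at the start; "wrist_torque": the same for the moment, N m; "opening": finger opening in m; "finger_force": force on a finger pad.
Only numpy, scipy, OpenCV 4.12 (cv2) and the standard library are available. Lean on these libraries where they do the work, as an engineer would, in place of code of your own. Each camera call takes 0.05 s, during which the arm holds its last target. There are 200 camera calls.

## Working session

There is one attempt and no reset: what is moved stays moved. The work goes in short steps, Python scripts to look and compute and a tool call to move; the robot and the scene stay as the last step left them, time stands still between calls to the robot, and variables do not carry over. Pictures are saved under pics/ and viewed, at most 10 in all, crops included, and the job is handed in when it is done.

Besides the shell and the picture viewer there is one more tool, called after "Request:" in YAML: its name, and indented under it one key for each argument. drive_tool: Moves the arm, as the interface text tells. Its arguments: {"type":"object","properties":{"plan":{"type":"array","items":{"type":"array","items":{"type":"number"}}},"gripper":{"type":"number"},"force":{"type":"number"}},"required":["plan"]}

```bash
mkdir -p pics; cat > h.py <<'E'
import numpy as np, cv2
from bench import manip, grab_frame, camera_params
def ray(p,uv):
    K=np.array(p["mtx"]);x=(uv[0]-K[0,2])/K[0,0];y=(uv[1]-K[1,2])/K[1,1]
    rd=np.hypot(x,y);r=rd
    for _ in range(30): r=rd/(1+p["k1"]*r*r)
    s=r/rd if rd>0 else 1
    return np.array(p["origin"]),np.array(p["rotation"])@np.array([x*s,y*s,1])
def atz(p,uv,z):
    o,d=ray(p,uv);return o+d*(z-o[2])/d[2]
def proj(p,X):
    c=np.array(p["rotation"]).T@(np.array(X)-np.array(p["origin"]));x,y=c[:2]/c[2]
    f=1+p["k1"]*(x*x+y*y);K=np.array(p["mtx"])
    return K[0,0]*x*f+K[0,2],K[1,1]*y*f+K[1,2]
E
python3 - <<'E'
from h import *
for n in("scene","top"):
    im=grab_frame(n);cv2.imwrite(f"pics/{n}1.png",im)
    p=camera_params(n);print(n,np.round(p["origin"],3),np.round(p["rotation"],2).tolist(),p["mtx"][0][0])
print(manip.get_obs())
E
```

```text
scene [ 0.29  -0.387  0.792] [-2.4, -0.01, -0.42] 507.3433712547765
top [0.393 0.229 0.971] [-2.94, -0.0, -1.67] 513.1676517824345
{'clock': 0.1, 'joint_positions': array([ 1.11111980e+00,  2.64710413e-01,  1.60520438e+00,  1.53255442e-07,
        1.27369009e+00, -3.68793698e-02]), 'joint_vel': array([-0.00144005, -0.00233787, -0.00183314,  0.00044744,  0.00166772,
        0.00126984]), 'joint_torque': array([-1.41062192e-04, -5.03621149e+01, -3.58071649e+01,  7.30293081e-02,
        2.34688015e-02, -2.96011092e-05]), 'eef_pos': array([0.27668975, 0.61504169, 0.25620834]), 'eef_rot': array([-3.13958180e+00, -7.43392631e-05,  2.71879538e+00]), 'wrist_force': array([ 0.15385811, -0.37461933, -0.28355133]), 'wrist_torque': array([0.00271478, 0.03353641, 0.02060336]), 'finger_force': 0.0, 'opening': 0.08831957674303591}
```

View pics/top1.png

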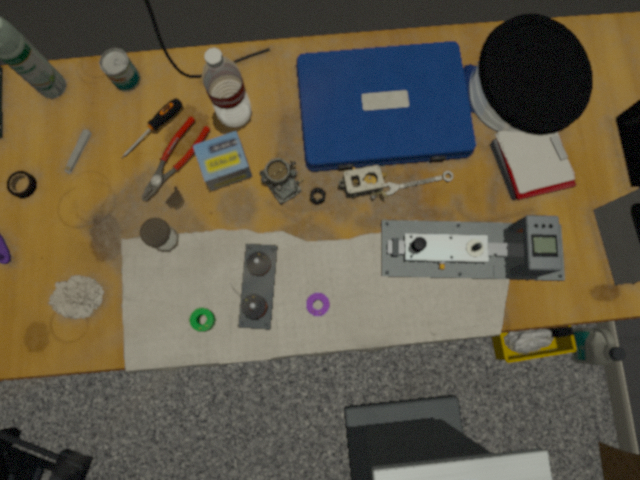

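View pics/scene1.png

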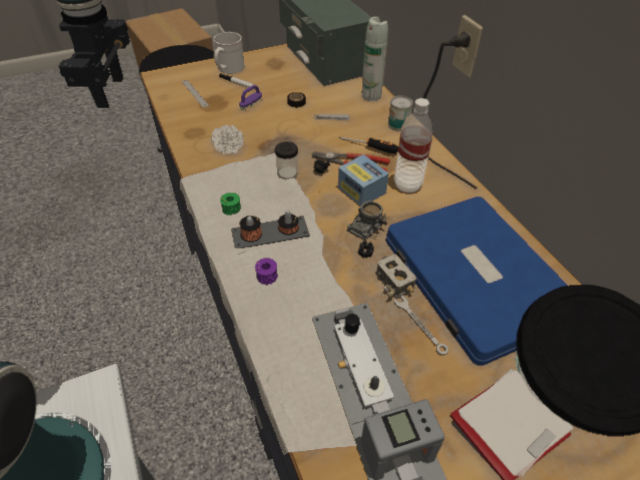

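The top view shows the stand near (258,287), with coils at (260,262) and (255,305). The near one looks taller in the scene view. The tester lies along y, with its knob at (418,244), pin at about (475,246) and head at (540,245). Next I'll zoom in.

```bash
sed -i 's/np.array(p\["rotation"\])/R(p)/g' h.py; cat >> h.py <<'E'
def R(p):
    r=np.array(p["rotation"],float);return cv2.Rodrigues(r)[0] if r.size==3 else r
E
python3 - <<'E'
from h import *
t=cv2.imread("pics/top1.png");s=cv2.imread("pics/scene1.png")
a=cv2.resize(t[235:335,215:305],None,fx=3.3,fy=3.3,interpolation=2)   # stand
b=cv2.resize(t[205:290,375:575],None,fx=3.0,fy=3.0,interpolation=2)  # tester
c=cv2.resize(s[205:250,225:315],None,fx=4,fy=4,interpolation=2)
W=np.zeros((600,800,3),np.uint8)
W[:330,:297]=a;W[:c.shape[0],310:310+c.shape[1]]=c;W[335:590,:600]=b
cv2.imwrite("pics/crop1.png",W)
p=camera_params("top");print(p,R(p))
for n,uv,z in[("near",(255,305),.053),("far",(260,262),.04),("knob",(418,244),.065),("pin",(475,246),.06)]:print(n,atz(p,uv,z).round(4))
E
```

```text
{'mtx': array([[513.16765178,   0.        , 322.67727922],
       [  0.        , 513.16765178, 232.00760678],
       [  0.        ,   0.        ,   1.        ]]), 'k1': -0.04103757092462696, 'origin': array([0.3929648 , 0.22903409, 0.97098107]), 'rotation': array([-2.94133001, -0.00381496, -1.6687612 ])} [[ 0.51997707 -0.11543601  0.84634412]
 [ 0.11930444 -0.97129919 -0.20577739]
 [ 0.84580748  0.20797214 -0.49128128]]
near [ 1.6117 -0.3472  0.053 ]
far [ 1.6333 -0.214   0.04  ]
knob [ 2.9819 -0.339   0.065 ]
pin [ 4.2852 -0.5385  0.06  ]
```

View pics/crop1.png

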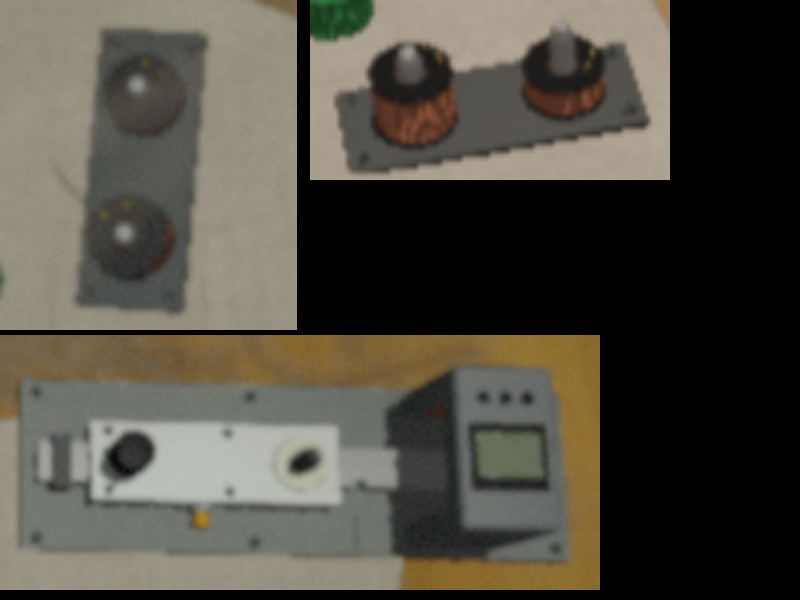

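The crop confirms the near coil is the tall one, with its top centred at about (254.4,307.1). The shuttle knob is at (419,244), the seat disc at (474.7,248), and the notch line at about (494,272). The rotation vector must be rpy, so I'll fix that.

```bash
sed -i 's/return cv2.Rodrigues.*/return Rot.from_euler("xyz",r).as_matrix()/; 1i from scipy.spatial.transform import Rotation as Rot' h.py
python3 - <<'E'
from h import *
p=camera_params("top")
A=lambda x,y:(215+x/3.3-.35,235+y/3.3-.35)
B=lambda x,y:(375+x/3-.33,205+(y-335)/3-.33)
for n,uv,z in[("near",A(130,238),.047),("near spindle tip",A(124,233),.058),("far",A(145,95),.033),("far tip",A(137,85),.058),
 ("c1",A(103,31),.01),("c2",A(207,36),.01),("c3",A(184,311),.01),("c4",A(79,304),.01),
 ("knob",B(132,452),.065),("seat",B(299,464),.029),("tip",B(312,455),.06),
 ("p1",B(91,421),.027),("p2",B(338,427),.027),("p3",B(338,504),.027),("p4",B(91,500),.027),("notchline",B(358,535),.01),("plunger",B(202,520),.014)]:print(n,(atz(p,uv,z)*1000).round(1))
print(camera_params("wrist"))
E
```

```text
near [455.5 342.5  47. ]
near spindle tip [457.8 344.2  58. ]
far [534.7 330.2  33. ]
far tip [536.9 331.4  58. ]
c1 [577.7 354.   10. ]
c2 [568.9 294.6  10. ]
c3 [414.8 320.   10. ]
c4 [424.2 378.2  10. ]
knob [537.6  38.   65. ]
seat [525.6 -72.7  29. ]
tip [525.9 -71.5  60. ]
p1 [565.8  53.   27. ]
p2 [ 546.8 -101.6   27. ]
p3 [498.5 -93.7  27. ]
p4 [516.2  59.4  27. ]
notchline [ 479.7 -109.1   10. ]
plunger [498.5 -10.8  14. ]
{'mtx': array([[387.75139375,   0.        , 321.13440357],
       [  0.        , 387.75139375, 245.51770826],
       [  0.        ,   0.        ,   1.        ]]), 'k1': 0.01307147933924231, 'origin': array([0.2159436 , 0.64262311, 0.38330974]), 'rotation': array([2.87916940e+00, 1.67699444e-03, 1.14743411e+00])}
```

Request:
drive_tool:
  plan:
    - [180, -272, -87, 15]
    - [180, -272, -87, 15]
    - [180, -272, -87, 15]
    - [180, -272, -87, 15]
    - [180, -272, -87, 15]
    - [180, -272, -87, 15]
    - [180, -272, -87, 15]
    - [180, -272, -87, 15]
    - [180, -272, -87, 15]
    - [180, -272, -87, 15]
    - [180, -272, -87, 15]
    - [180, -272, -87, 15]
    - [180, -272, -87, 15]
    - [180, -272, -87, 15]
  gripper: 88

```text
clock: 1.27
eef_pos: [0.4564, 0.3451, 0.171]
eef_rot: [3.141, 0.001, 2.983]
wrist_force: [0.4, 0.2, 0.6]
opening: 0.0883
finger_force: 0.0
```

```bash
python3 - <<'E'
from h import *
p=camera_params("wrist");im=grab_frame("wrist");cv2.imwrite("pics/w1.png",im)
import json;json.dump({k:np.array(v).tolist() for k,v in p.items()},open("w1.json","w"))
o=manip.get_obs();print(o["eef_pos"],o["eef_rot"])
for X in[(.4555,.3425,.047),(.4578,.3442,.06),(.5347,.3302,.033),(.5369,.3314,.06)]:print(np.round(proj(p,X),1))
print(atz(camera_params("top"),(202,320),.03),atz(camera_params("top"),(318,304),.03),p["origin"])
E
```

```text
[0.45641261 0.34489238 0.17083708] [3.14099942e+00 4.18189780e-04 2.98267681e+00]
[316.8 243.6]
[319.9 251.8]
[317.9 341.2]
[319.8 363.2]
[0.44195589 0.44041631 0.03      ] [0.45042466 0.22833662 0.03      ] [0.39046541 0.35553257 0.29799151]
```

View pics/w1.png

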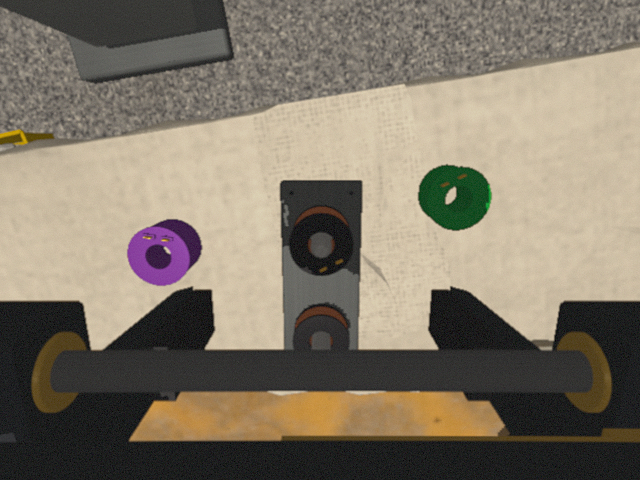

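The wrist view shows the tall coil's top flange centred at about (321,241) with the spindle tip at about (321,246). The stand edges are vertical in the image, so the yaw is right.

```bash
python3 - <<'E'
from h import *
import json
p=json.load(open("w1.json"));im=cv2.imread("pics/w1.png")
g=im.max(2)[200:285,280:365]; m=(g<45).astype(np.uint8)
n,l,s,c=cv2.connectedComponentsWithStats(m); 
i=1+s[1:,4].argmax();cc,_=cv2.findContours((l==i).astype(np.uint8),0,1)
h=cv2.convexHull(max(cc,key=len));(x,y),r=cv2.minEnclosingCircle(h);print(x+280,y+200,r,s[i],"expect r",387.75*.022/.251)
print(atz(p,(x+280,y+200),.047),atz(p,(321,241.5),.047),atz(p,(321,247),.058))
E
```

```text
320.9094886779785 242.9850616455078 34.04743194580078 [   7   13   68   62 2494] expect r 33.98605577689243
[0.45551887 0.34525058 0.047     ] [0.45451516 0.34547338 0.047     ] [0.45530661 0.3453354  0.058     ]
```

Request:
drive_tool:
  plan:
    - [-1, 0, -40, 0]
    - [-1, 0, -80, 0]
    - [-1, 0, -105, 0]
    - [-1, 0, -120, 0]
    - [-1, 0, -130, 0]
    - [-1, 0, -135, 0]
    - [-1, 0, -135, 0]
    - [-1, 0, -135, 0]

```text
clock: 1.98
eef_pos: [0.4566, 0.3444, 0.0364]
eef_rot: [3.14, 0.001, 2.981]
wrist_force: [-0.5, 0.1, 0.6]
opening: 0.088
finger_force: 0.0
```

Request:
drive_tool:
  plan:
    - [0, 0, 0, 0]
    - [0, 0, 0, 0]
    - [0, 0, 0, 0]
    - [0, 0, 0, 0]
    - [0, 0, 0, 0]
    - [0, 0, 0, 0]
    - [0, 0, 0, 0]
    - [0, 0, 0, 0]
    - [0, 0, 0, 0]
    - [0, 0, 0, 0]
  gripper: 38
  force: 20

```text
clock: 2.82
eef_pos: [0.4561, 0.3436, 0.0356]
eef_rot: [3.141, 0.0, 2.981]
wrist_force: [-1.1, -0.0, 2.2]
opening: 0.0432
finger_force: 20.0
```

Request:
drive_tool:
  plan:
    - [0, 0, 5, 0]
    - [0, 0, 12, 0]
    - [0, 0, 22, 0]
    - [0, 0, 35, 0]
    - [0, 0, 48, 0]
    - [0, 0, 61, 0]
    - [0, 0, 74, 0]
    - [0, 0, 87, 0]
    - [0, 0, 100, 0]
    - [0, 0, 110, 0]
    - [0, 0, 110, 0]
    - [0, 0, 110, 0]
    - [0, 0, 110, 0]

```text
clock: 3.9
eef_pos: [0.4556, 0.3433, 0.1449]
eef_rot: [-3.141, -0.001, 2.981]
wrist_force: [-0.5, 0.8, -1.8]
opening: 0.0435
finger_force: 20.0
```

Request:
drive_tool:
  plan:
    - [63, -475, 20, -87.5]
    - [63, -475, 20, -87.5]
    - [63, -475, 20, -87.5]
    - [63, -475, 20, -87.5]
    - [63, -475, 20, -87.5]
    - [63, -475, 20, -87.5]
    - [63, -475, 20, -87.5]
    - [63, -475, 20, -87.5]
    - [63, -475, 20, -87.5]
    - [63, -475, 20, -87.5]
    - [63, -475, 20, -87.5]
    - [63, -475, 20, -87.5]
    - [63, -475, 20, -87.5]
    - [63, -475, 20, -87.5]
    - [63, -475, 20, -87.5]
    - [63, -475, 20, -87.5]
    - [63, -475, 20, -87.5]
    - [63, -475, 20, -87.5]

```text
clock: 5.4
eef_pos: [0.5188, -0.1305, 0.1651]
eef_rot: [-3.141, -0.0, 1.455]
wrist_force: [-0.2, 0.2, -2.2]
opening: 0.0433
finger_force: 20.0
```

```bash
python3 - <<'E'
from h import *
import json
o=manip.get_obs();print(o["eef_pos"],o["eef_rot"],o["opening"])
p=camera_params("wrist");im=grab_frame("wrist");cv2.imwrite("pics/w2.png",im)
json.dump({k:np.array(v).tolist() for k,v in p.items()},open("w2.json","w"))
for X in[(.5256,-.0727,.029),(.5259,-.0715,.06),(.5376,.038,.065),o["eef_pos"]]:print(np.round(proj(p,X),1))
E
```

```text
[ 0.51875951 -0.13049298  0.16514839] [-3.14104925e+00 -1.42535065e-04  1.45538645e+00] 0.04326047459376443
[321.9 154.5]
[322.2 154.1]
[320.2 -75.9]
[321.8 332.5]
```

View pics/w2.png

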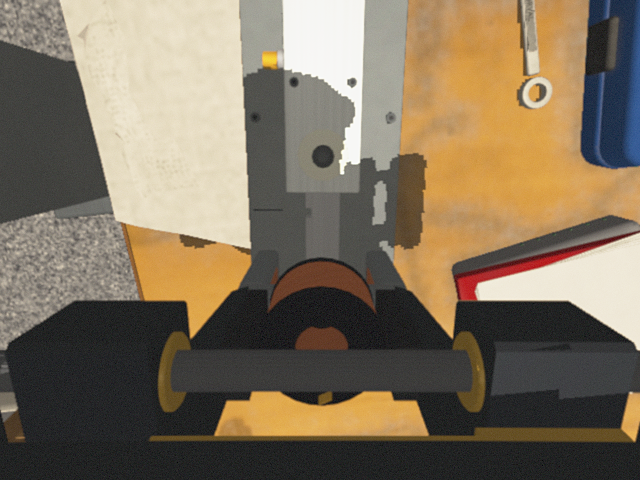

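The wrist view shows the core pin at about (323,156), and the held coil upright with its top flange spanning x 268–377 and y 287–404. I'll refine both.

```bash
python3 - <<'E'
from h import *
import json
p=json.load(open("w2.json"));im=cv2.imread("pics/w2.png")
g=im.max(2)[140:175,305:340].astype(int);m=(g<65).astype(np.uint8)
n,l,s,c=cv2.connectedComponentsWithStats(m);i=1+s[1:,4].argmax();u=c[i]+[305,140];print(u,s[i])
for z in(.029,.05,.06):print(z,atz(p,u,z))
e=np.array([.51876,-.13049,.16515])
for dy in(0,.002):
  for dz in(.011,-.025):
    for a in((0,-.022),(0,.022),(-.022,0),(.022,0)): 
      print(dy,dz,a,np.round(proj(p,e+[a[0],a[1]+dy,dz]),1))
# dark flange vertical profile at col 322
print([(y,tuple(im[y,322])) for y in list(range(252,294,2))+list(range(396,412,2))])
E
```

```text
[322.5739645  155.92307692] [  8   6  20  21 338]
0.029 [ 0.52596096 -0.07368616  0.029     ]
0.05 [ 0.52599484 -0.07293785  0.05      ]
0.06 [ 0.52601097 -0.07258151  0.06      ]
0 0.011 (0, -0.022) [329.1 404.7]
0 0.011 (0, 0.022) [313.8 286.6]
0 0.011 (-0.022, 0) [256.5 355. ]
0 0.011 (0.022, 0) [387.7 341.4]
0 -0.025 (0, -0.022) [327.5 350.6]
0 -0.025 (0, 0.022) [315.5 254.8]
0 -0.025 (-0.022, 0) [270.3 309.9]
0 -0.025 (0.022, 0) [373.6 298.7]
0.002 0.011 (0, -0.022) [328.4 399.8]
0.002 0.011 (0, 0.022) [313.1 280.8]
0.002 0.011 (-0.022, 0) [255.6 349.7]
0.002 0.011 (0.022, 0) [387.3 335.9]
0.002 -0.025 (0, -0.022) [327.  346.5]
0.002 -0.025 (0, 0.022) [314.9 250.1]
0.002 -0.025 (-0.022, 0) [269.6 305.5]
0.002 -0.025 (0.022, 0) [373.2 294.3]
[(252, (np.uint8(98), np.uint8(104), np.uint8(106))), (254, (np.uint8(100), np.uint8(102), np.uint8(104))), (256, (np.uint8(97), np.uint8(102), np.uint8(104))), (258, (np.uint8(29), np.uint8(31), np.uint8(28))), (260, (np.uint8(22), np.uint8(28), np.uint8(29))), (262, (np.uint8(40), np.uint8(61), np.uint8(103))), (264, (np.uint8(46), np.uint8
[... 464 characters left out ...]
int8(61), np.uint8(102))), (284, (np.uint8(37), np.uint8(65), np.uint8(109))), (286, (np.uint8(34), np.uint8(45), np.uint8(69))), (288, (np.uint8(30), np.uint8(32), np.uint8(30))), (290, (np.uint8(34), np.uint8(37), np.uint8(34))), (292, (np.uint8(33), np.uint8(19), np.uint8(27))), (396, (np.uint8(37), np.uint8(88), np.uint8(115))), (398, (np.uint8(30), np.uint8(84), np.uint8(112))), (400, (np.uint8(31), np.uint8(84), np.uint8(112))), (402, (np.uint8(49), np.uint8(98), np.uint8(127))), (404, (np.uint8(41), np.uint8(69), np.uint8(88))), (406, (np.uint8(71), np.uint8(147), np.uint8(197))), (408, (np.uint8(82), np.uint8(169), np.uint8(226))), (410, (np.uint8(81), np.uint8(168), np.uint8(225)))]
```

Request:
drive_tool:
  plan:
    - [7, 30, 0, 0]
    - [7, 58, 0, 0]
    - [7, 58, -25, 0]
    - [7, 58, -50, 0]
    - [7, 58, -65, 0]
    - [7, 58, -70, 0]
    - [7, 58, -70, 0]
    - [7, 58, -70, 0]
    - [7, 58, -70, 0]
    - [7, 58, -70, 0]

```text
clock: 6.28
eef_pos: [0.5273, -0.0738, 0.097]
eef_rot: [3.139, 0.0, 1.453]
wrist_force: [0.8, 0.4, -2.2]
opening: 0.0434
finger_force: 20.0
```

```bash
python3 - <<'E'
from h import *
o=manip.get_obs();print(o["eef_pos"],o["eef_rot"],o["wrist_force"])
E
```

```text
[ 0.52725384 -0.07375718  0.09698987] [3.13864175e+00 1.85337452e-04 1.45328462e+00] [ 0.8255161   0.39956392 -2.19633498]
```

Request:
drive_tool:
  plan:
    - [-1, 1, 0, 0]
    - [-1, 1, 0, 0]
    - [-1, 1, -6, 0]
    - [-1, 1, -11, 0]
    - [-1, 1, -16, 0]
    - [-1, 1, -20, 0]
    - [-1, 1, -20, 0]
    - [-1, 1, -20, 0]

```text
clock: 6.95
eef_pos: [0.5245, -0.0724, 0.0748]
eef_rot: [-3.14, -0.0, 1.453]
wrist_force: [0.1, 0.7, -0.9]
opening: 0.0433
finger_force: 20.0
```

Request:
drive_tool:
  plan:
    - [0.5, 0, -4, 0]
    - [1, 0, -8, 0]
    - [1, 0, -12, 0]
    - [1, 0, -16, 0]
    - [1, 0, -18, 0]
    - [1, 0, -18, 0]
    - [1, 0, -18, 0]

```text
clock: 7.53
eef_pos: [0.5258, -0.0724, 0.0571]
eef_rot: [-3.141, -0.0, 1.453]
wrist_force: [-0.1, 0.1, -1.8]
opening: 0.0435
finger_force: 20.0
```

Request:
drive_tool:
  plan:
    - [0, 0, -1, 0]
    - [0, 0, -2, 0]
    - [0, 0, -2.5, 0]
    - [0, 0, -2.5, 0]

```text
clock: 7.87
eef_pos: [0.5259, -0.0724, 0.0549]
eef_rot: [-3.142, 0.0, 1.453]
wrist_force: [-0.7, 0.0, -1.5]
opening: 0.043
finger_force: 20.0
```

Request:
drive_tool:
  plan:
    - [0, 0, -0.7, 0]
    - [0, 0, -1.3, 0]
    - [0, 0, -1.3, 0]

```text
clock: 8.12
eef_pos: [0.5261, -0.0725, 0.0545]
eef_rot: [3.142, 0.0, 1.453]
wrist_force: [-2.3, 0.1, 5.5]
opening: 0.0434
finger_force: 20.0
```

Request:
drive_tool:
  plan:
    - [0, 0, 0, 0]
    - [0, 0, 0, 0]
    - [0, 0, 0, 0]
    - [0, 0, 0, 0]
    - [0, 0, 0, 0]
    - [0, 0, 0, 0]
    - [0, 0, 0, 0]
    - [0, 0, 0, 0]
    - [0, 0, 0, 0]
    - [0, 0, 0, 0]
    - [0, 0, 0, 0]
    - [0, 0, 0, 0]
  gripper: 80

```text
clock: 9.12
eef_pos: [0.5259, -0.0725, 0.0536]
eef_rot: [-3.142, 0.0, 1.453]
wrist_force: [0.1, -0.3, -0.3]
opening: 0.0799
finger_force: 0.0
```

Request:
drive_tool:
  plan:
    - [0, 0, 10, 0]
    - [0, 0, 30, 0]
    - [0, 0, 60, 0]
    - [0, 0, 95, 0]
    - [0, 20, 110, 0]
    - [5, 50, 110, 0]
    - [5, 50, 110, 0]
    - [5, 50, 110, 0]
    - [5, 50, 110, 0]
    - [5, 50, 110, 0]

```text
clock: 9.95
eef_pos: [0.5304, -0.023, 0.1631]
eef_rot: [-3.14, 0.0, 1.453]
wrist_force: [-0.4, 0.1, 0.7]
opening: 0.0797
finger_force: 0.0
```

```bash
python3 - <<'E'
from h import *
import json
o=manip.get_obs();print(o["eef_pos"],o["eef_rot"],o["opening"])
p=camera_params("wrist");im=grab_frame("wrist");s=grab_frame("scene")
json.dump({k:np.array(v).tolist() for k,v in p.items()},open("w3.json","w"))
W=np.vstack([cv2.resize(im,(400,300),interpolation=3),cv2.resize(s[300:450,280:480],(400,300))]);cv2.imwrite("pics/w3.png",W);cv2.imwrite("pics/w3f.png",im)
print(np.round(proj(p,(.5376,.038,.065)),1),387/(p["origin"][2]-.065)*.013)
g=im.max(2);m=(g<60).astype(np.uint8);n,l,st,c=cv2.connectedComponentsWithStats(m)
for i in range(1,n):
  if 500<st[i,4]<9000:print(st[i],c[i],atz(p,c[i],.065))
E
```

```text
[ 0.53038018 -0.02299734  0.16314049] [-3.14040510e+00  3.69944128e-04  1.45315764e+00] 0.07968218123478221
[321.8 150.7] 22.341562792439305
[490   0  28  56 595] [503.74957983  23.80672269] [0.63857454 0.08997914 0.065     ]
[ 304  131   42   45 1464] [324.40027322 153.34221311] [0.5388777  0.03638232 0.065     ]
[562 193  25  49 755] [571.57086093 215.69271523] [ 0.67841955 -0.01620544  0.065     ]
```

View pics/w3.png

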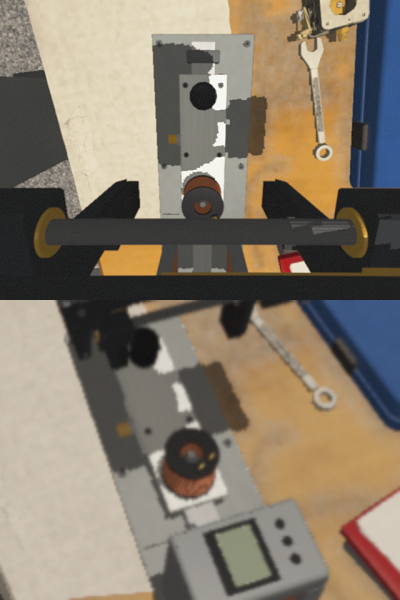

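The wrist and scene views show the tall coil upright and fully down on the pin. The knob is at (324,153), which puts it at (0.539, 0.036), 109.8 mm from the pin as expected.

Request:
drive_tool:
  plan:
    - [8.5, 40, 0, 0]
    - [8.5, 59, -20, 0]
    - [8.5, 59, -50, 0]
    - [8.5, 59, -80, 0]
    - [8.5, 59, -100, 0]
    - [8.5, 59, -108, 0]
    - [8.5, 59, -108, 0]
    - [8.5, 59, -108, 0]
    - [8.5, 59, -108, 0]
  gripper: 60

```text
clock: 10.8
eef_pos: [0.5409, 0.0362, 0.0571]
eef_rot: [3.139, -0.0, 1.453]
wrist_force: [-0.1, 0.2, 0.6]
opening: 0.0598
finger_force: 0.0
```

Request:
drive_tool:
  plan:
    - [0, 0, 0, 0]
    - [0, 0, 0, 0]
    - [0, 0, 0, 0]
    - [0, 0, 0, 0]
    - [0, 0, 0, 0]
    - [0, 0, 0, 0]
    - [0, 0, 0, 0]
    - [0, 0, 0, 0]
    - [0, 0, 0, 0]
    - [0, 0, 0, 0]
    - [0, 0, 0, 0]
    - [0, 0, 0, 0]
  gripper: 20
  force: 20

```text
clock: 11.8
eef_pos: [0.5394, 0.0366, 0.0559]
eef_rot: [-3.141, -0.0, 1.453]
wrist_force: [-3.0, 0.4, 5.1]
opening: 0.0255
finger_force: 20.0
```

```bash
python3 - <<'E'
from h import *
import json
p=json.load(open("w2.json"));im=cv2.imread("pics/w2.png")
g=im.astype(int)
line=g[200:222,256:280].sum(2).mean(1);print(200+line.argmin(),line.round().tolist())
b=(g[45:75,255:285,2]-g[45:75,255:285,0]>90);ys,xs=np.nonzero(b);print(xs.min()+255,xs.max()+255,ys.min()+45,ys.max()+45,ys.mean()+45)
d=np.array([-.1175,-.993,0])
for zp,zl in((.014,.010),(.02,.010),(.014,.008)):
  P=atz(p,(270,ys.mean()+45),zp);L=atz(p,(268,200+line.argmin()),zl);S=atz(p,(322.6,155.9),.045);print(P,L,d@(L-P),d@(L-S))
E
```

```text
209 [240.0, 244.0, 241.0, 243.0, 239.0, 239.0, 243.0, 245.0, 233.0, 173.0, 177.0, 232.0, 244.0, 242.0, 241.0, 240.0, 241.0, 239.0, 239.0, 238.0, 239.0, 237.0]
262 276 51 68 59.28099173553719
[ 0.49874589 -0.00894629  0.014     ] [ 0.48173142 -0.10747975  0.01      ] 0.0998429229019595 0.03933717529559849
[ 0.49934197 -0.01014021  0.02      ] [ 0.48173142 -0.10747975  0.01      ] 0.09872740701161187 0.03933717529559849
[ 0.49874589 -0.00894629  0.014     ] [ 0.48141497 -0.10778571  0.008     ] 0.10018392338832777 0.03967817578196676
```

Request:
drive_tool:
  plan:
    - [-0.5, -4, 0, 0]
    - [-1.2, -10, 0, 0]
    - [-2.1, -18, 0, 0]
    - [-3.1, -26, 0, 0]
    - [-4, -34, 0, 0]
    - [-5, -42, 0, 0]
    - [-5.9, -50, 0, 0]
    - [-6.9, -58, 0, 0]
    - [-7.8, -66, 0, 0]
    - [-8.5, -72, 0, 0]
    - [-9.2, -78, 0, 0]
    - [-9.7, -82, 0, 0]
    - [-9.9, -84, 0, 0]
    - [-9.9, -84, 0, 0]
    - [-9.9, -84, 0, 0]

```text
clock: 13.05
eef_pos: [0.5293, -0.0475, 0.0559]
eef_rot: [-3.141, -0.0, 1.453]
wrist_force: [-3.2, 1.8, 6.7]
opening: 0.0252
finger_force: 20.0
```

Request:
drive_tool:
  plan:
    - [-0.4, -3, 0, 0]
    - [-0.7, -6, 0, 0]
    - [-1, -8.5, 0, 0]
    - [-1, -8.5, 0, 0]
    - [-1, -8.5, 0, 0]

```text
clock: 13.47
eef_pos: [0.5283, -0.0559, 0.0559]
eef_rot: [-3.141, -0.0, 1.453]
wrist_force: [-3.3, 1.7, 6.2]
opening: 0.0253
finger_force: 20.0
```

Request:
drive_tool:
  plan:
    - [-0.1, -1, 0, 0]
    - [-0.1, -1, 0, 0]
    - [-0.1, -1, 0, 0]

```text
clock: 13.72
eef_pos: [0.5282, -0.0567, 0.0559]
eef_rot: [-3.141, -0.0, 1.453]
wrist_force: [-2.8, 2.4, 6.5]
opening: 0.0254
finger_force: 20.0
```

Request:
drive_tool:
  plan:
    - [-0.1, -1, 0, 0]
    - [-0.1, -1, 0, 0]
    - [-0.1, -1, 0, 0]

```text
clock: 13.97
eef_pos: [0.5281, -0.0578, 0.0559]
eef_rot: [-3.141, -0.0, 1.453]
wrist_force: [-2.8, 1.9, 6.5]
opening: 0.0253
finger_force: 20.0
```

Request:
drive_tool:
  plan:
    - [-0.1, -1, 0, 0]
    - [-0.1, -1, 0, 0]
    - [-0.1, -1, 0, 0]

```text
clock: 14.22
eef_pos: [0.5279, -0.059, 0.0559]
eef_rot: [-3.141, 0.0, 1.454]
wrist_force: [-3.5, 0.2, 7.4]
opening: 0.0254
finger_force: 20.0
```

The pull is starting, with the drag down from 1.9 to 0.2 N. That agrees with the camera estimate of about 3.5 mm still to go.

Request:
drive_tool:
  plan:
    - [-0.1, -0.8, 0, 0]
    - [-0.1, -0.8, 0, 0]
    - [-0.1, -0.8, 0, 0]

```text
clock: 14.47
eef_pos: [0.5278, -0.0606, 0.0559]
eef_rot: [-3.141, 0.001, 1.454]
wrist_force: [-3.9, -3.8, 6.3]
opening: 0.0255
finger_force: 20.0
```

Request:
drive_tool:
  plan:
    - [-0.1, -0.8, 0, 0]
    - [-0.1, -0.8, 0, 0]
    - [-0.1, -0.8, 0, 0]

```text
clock: 14.72
eef_pos: [0.5277, -0.0613, 0.0559]
eef_rot: [-3.141, 0.001, 1.454]
wrist_force: [-2.6, -2.6, 5.9]
opening: 0.0252
finger_force: 20.0
```

Request:
drive_tool:
  plan:
    - [-0.1, -0.7, 0, 0]
    - [-0.1, -0.7, 0, 0]
    - [-0.1, -0.7, 0, 0]

```text
clock: 14.97
eef_pos: [0.5276, -0.0618, 0.0559]
eef_rot: [-3.141, 0.001, 1.454]
wrist_force: [-3.8, -1.0, 6.9]
opening: 0.0255
finger_force: 20.0
```

Request:
drive_tool:
  plan:
    - [-0.1, -0.5, 0, 0]
    - [-0.1, -0.5, 0, 0]
    - [-0.1, -0.5, 0, 0]
    - [-0.1, -0.5, 0, 0]

```text
clock: 15.3
eef_pos: [0.5276, -0.0621, 0.0559]
eef_rot: [-3.141, 0.0, 1.454]
wrist_force: [-2.9, -0.5, 6.5]
opening: 0.0252
finger_force: 20.0
```

```bash
python3 - <<'E'
from h import *
o=manip.get_obs();print(o["eef_pos"],o["wrist_force"])
ims=[]
for n,(y0,y1,x0,x1) in(("top",(205,290,375,575)),("scene",(300,480,280,480))):
    ims.append(cv2.resize(grab_frame(n)[y0:y1,x0:x1],None,fx=3,fy=3,interpolation=2))
ims[1]=ims[1][:340]
W=np.vstack([cv2.resize(i,(600,i.shape[0])) for i in ims]);cv2.imwrite("pics/end.png",W)
E
```

```text
[ 0.52762339 -0.06210069  0.05589728] [-2.91805859 -0.53018611  6.45009272]
```

View pics/end.png

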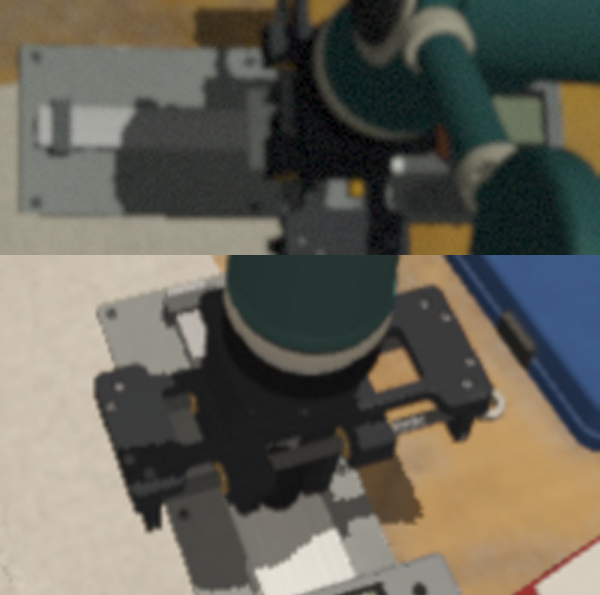

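The plunger is now at crop x≈357, against the notch line at 358. I'll nudge it a little further so the pull fully dies away.

Request:
drive_tool:
  plan:
    - [-0.1, -0.6, 0, 0]
    - [-0.1, -0.6, 0, 0]
    - [-0.1, -0.6, 0, 0]
    - [-0.1, -0.6, 0, 0]
    - [-0.1, -0.6, 0, 0]
    - [-0.1, -0.6, 0, 0]

```text
clock: 15.9
eef_pos: [0.5275, -0.0626, 0.0559]
eef_rot: [-3.141, 0.0, 1.453]
wrist_force: [-3.0, 1.2, 5.7]
opening: 0.0253
finger_force: 20.0
```

The force is back at about the plain drag level, so the shuttle is centred in the notch.

```bash
python3 -c "
from bench import manip
print(manip.sign_off())"
```

```text
the job is handed in; nothing more can be done
None
```

I handed the job in with the tall coil seated on the core pin and the shuttle held at the notch, the gripper still on the knob with 20 N; I felt the ball's pull come and die away, but the hand-in returned no verdict.

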